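Put the marking template on the lens stand's two posts

TASK

In the optical workshop, pick up the long marking template by its bar handle, line up both of its round holes over the two posts of the lens stand, and lower it until it lies flat and fully home on the stand's two ledges; only then let go. Leave the short template, whose holes are too close together, where it lies.

Things in the scene. Friction and masses are not known exactly. Their poses are not given: they have to be found in the camera images.
- template_grip (a point): Long template: bare aluminium plate 200 x 90 x 6 mm (x, y, z), flat on the table, 0.15-0.31 kg. Two round 30 mm holes through it at x = +75 and -75 mm, y = 0; a 60 x 56 mm window between. Bar handle along x over the middle: 102 long, 14 wide (y), 16 tall, top 51 mm above the underside, 29 mm free below. Point: bar's centre, 43 mm above the underside; z up. Same when turned half round.
- stand_seat (a point): Lens stand, fixed: grey base 230 x 100 mm; at each end a ledge 50 x 90 mm, top 30 mm above the table, with an upright brass post at x = +75 or -75 mm, y = 0, 12 mm diameter, tapered tip 64 mm above the table. A round lens lies between, top at 24 mm. Point: midway between the posts at ledge-top height; x from post to post, z up. Template home: its handle point is 43 mm above this.
- short_template_grip (a point): Short template, to be left alone: same kind of aluminium plate, but 140 x 90 x 6 mm, with 30 mm holes only 92 mm apart and a bar handle 59 mm long. Lies flat on the table. Point: centre of its bar, 43 mm above the underside; x along the plate, z up.
Not all that is in view belongs to the job. Leave any purple look-alike of the part that bears template_grip alone.

How it is judged:
By the outcome, as a careful person would: the job done as asked, in the order asked, and still so for the second after the job is handed in, with the robot touching nothing.
It also fails if it takes over 42 s, if anything falls off the work surface, if the arm or the gripper's body presses on something with over 40 N, if the wrist force passes 120 N, or if a joint passes its speed limit or range.

ROBOT

A 7-joint arm with a two-finger parallel gripper is mounted at the origin on the work surface. World frame = base frame: x ahead of the robot, y to its left, z up, the work surface at z = 0. Lengths are in m, angles in rad, forces in N, time in s.
With the tool pointing down it reaches from about 0.4 to 0.875 m from the base axis. Payload 4.4 kg.
Tool frame: the origin (TCP) lies at the centre of the arm's flange, where the gripper is bolted on; the fingertips stand 173 mm ahead of it and the grasp point (between the pads) lies manip.grip_point_offset ahead of it (manip.grip_point_offset is the distance from the TCP to the grasp point, in m); z points along the fingers, y is the line along which they close (so a half turn about z gives the same grasp; the last joint's range is limited). The gripper opens to 85 mm and grips with 20 to 120 N. Pads are 22 mm wide; open, the fingers measure 114 mm over their backs; the gripper's body (76 mm by 85 mm) begins 54 mm behind the grasp point. The pads swing forward as they close: fully open they stand 13 mm farther back than shut.
Start: joints at [1.257, 0.628, 0.038, 1.517, -0.027, 0.996, -0.02], TCP at [0.159, -0.63, 0.405] pointing down, gripper open.
Joint ranges: [-3.06, 3.06], [-0.37, 2.12], [-1.25, 1.32], [0.18, 2.47], [-1.1, 4.24], [0.23, 1.98], [-2.94, 2.94]. Speed limits (rad/s): [2.57, 2.57, 3.14, 3.14, 3.14, 3.14, 3.14].

INTERFACE

Orientations are given as a 3x3 rotation matrix whose columns are the frame's x, y, z axes.
In Python, from cell import manip, telemetry, imaging, sign_off gives the robot as it stands. Calls block until the motion is done:
- manip.move_to(position, orientation): joint-space move of the TCP to a pose.
- manip.move_l(position, ori=None, vel=0.15, guard=None): straight line of the TCP; ori=None keeps the orientation; vel is the mean speed in m/s. With guard (N) it stops when the force on the tool has changed by that much, and returns True; else False.
- manip.move_j(angles): joint-space move.
- manip.gripper_to(opening, effort=None): finger opening in m; effort is the grip in N (None keeps the last); returns when the fingers have stopped.
- manip.hold(seconds).
- manip.solve_ik(position, orientation): joint angles nearest the present ones, or None.
- telemetry.state(): the state.
- imaging.get_image(name): name is "scene" or "top"; returns a dict with "image" (400x640x3 uint8, blue, green, red), "z_map" (400x640 float32, m along the optical axis (not along the pixel's ray), 0 where there is no reading), "camera_matrix" (3x3 intrinsics, pixels), "T" (4x4, takes a point from camera to world coordinates). Camera axes: x right, y down, z forward; pixel columns grow to the right and rows downward; lengths in m; the calibration is good to about 2 mm. A picture is of the moment at which its call begins.
A pose or a line that the arm cannot do raises manip.MotionError and nothing moves.
- sign_off(): hands the job in; it is judged then, once.
The state is a dict: "time_s": time; "joints": joint angles; "qvel": joint speeds; "joint_efforts": joint torques, N m; "ee_pos": TCP position; "tcp_rot": TCP orientation; "wrist_force": force on the tool from outside, world axes, zero at the start; "wrist_torque": the same for the moment, N m; "width": finger opening in m; "grip_force": force on a finger pad.
Only numpy, scipy, OpenCV 4.12 (cv2) and the standard library are available. Lean on these libraries where they do the work, as an engineer would, in place of code of your own. Each camera call takes 0.05 s, during which the arm holds its last target. There are 200 camera calls.

## Working session

There is one attempt and no reset: what is moved stays moved. The work goes in short steps, each a Python script; the robot and the scene stay as the last script left them, time stands still between calls to the robot, and variables do not carry over. Pictures are saved under pics/ and viewed, at most 10 in all, crops included, and the job is handed in when it is done.

```bash
ls; mkdir -p pics; python3 - <<'E'
from cell import manip, telemetry, imaging
import cv2,numpy as np
for n in("scene","top"):
    d=imaging.get_image(n); cv2.imwrite(f"pics/{n}0.png",d["image"]); np.savez(f"{n}0.npz",**d)
    print(n,d["camera_matrix"].tolist(),d["T"].round(3).tolist())
print(manip.grip_point_offset); s=telemetry.state(); print(s["time_s"],s["tcp_rot"],s["wrist_force"])
E
```

```text
pics
scene [[383.7089771661497, 0.0, 321.4995485433197], [0.0, 383.7089771661497, 196.82183632880225], [0.0, 0.0, 1.0]] [[0.412, 0.769, -0.49, 0.984], [0.911, -0.346, 0.224, -0.145], [0.003, -0.538, -0.843, 1.007], [0.0, 0.0, 0.0, 1.0]]
top [[371.4152576258665, 0.0, 320.7851869627546], [0.0, 371.4152576258665, 199.14469599141077], [0.0, 0.0, 1.0]] [[-0.018, -0.995, 0.101, 0.327], [-1.0, 0.018, -0.007, 0.095], [0.005, -0.102, -0.995, 0.955], [0.0, 0.0, 0.0, 1.0]]
0.1547
0.1 [[ 9.69454594e-01  2.45270482e-01 -4.24808699e-04]
 [ 2.45270850e-01 -9.69453187e-01  1.65209335e-03]
 [-6.62241562e-06 -1.70582268e-03 -9.99998545e-01]] [ 0.46567756  0.36581107 -0.22349964]
```

View pics/top0.png

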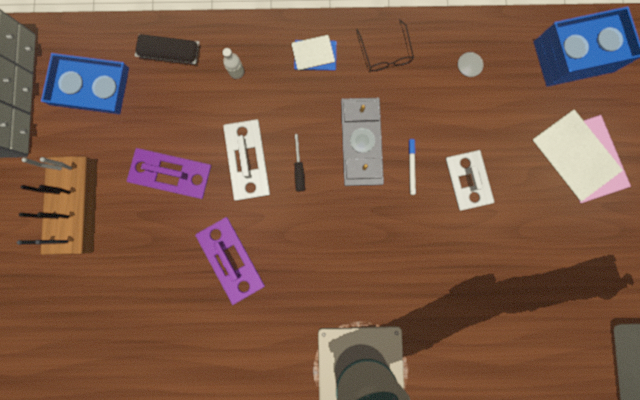

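View pics/scene0.png

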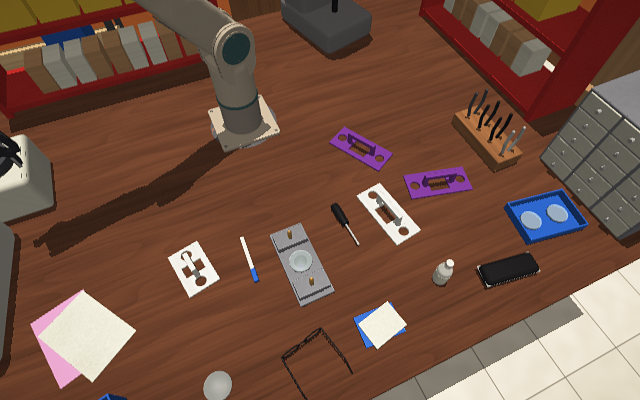

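The top image has three candidate groups:
- **White plates:** the one at (246,160) is long and the one at (470,180) is short.
- **Purple look-alikes:** (168,173) and (229,261), which I leave alone.
- **Stand:** (362,141), with brass posts near (362,108) and (365,167).

The plate at (246,160) is the only bare, long one. I'll confirm it with a crop and measure it.

```bash
cat > meas.py <<'E'
import cv2,numpy as np
def cloud(d):
    K,T,z=d["camera_matrix"],d["T"],d["z_map"].astype(float)
    v,u=np.mgrid[:400,:640]
    P=np.stack([(u-K[0,2])/K[0,0]*z,(v-K[1,2])/K[1,1]*z,z],-1)
    return P@T[:3,:3].T+T[:3,3]
def onplane(d,px,z0):
    K,T=d["camera_matrix"],d["T"]; px=np.atleast_2d(px).astype(float)
    r=np.c_[(px-[K[0,2],K[1,2]])/[K[0,0],K[1,1]],np.ones(len(px))]@T[:3,:3].T
    return T[:3,3]+r*((z0-T[2,3])/r[:,2])[:,None]
def rect(xy):
    c,s,a=cv2.minAreaRect(np.float32(xy*1000)); 
    if s[0]<s[1]: s=s[::-1]; a+=90
    return np.round(c,1),np.round(s,1),round((a+90)%180-90,2)
E
python3 - <<'E'
from meas import *
roi={"top":dict(long=(215,115,280,205),short=(440,145,500,215),stand=(338,94,388,190)),
"scene":dict(long=(350,178,428,248),short=(160,235,225,300),stand=(265,220,338,308))}
for n in roi:
    d=dict(np.load(n+"0.npz")); P=cloud(d); im=d["image"].astype(int)
    for k,(a,b,c,e) in roi[n].items():
        m=np.zeros((400,640),bool); m[b:e,a:c]=1
        p=P; h=p[...,2]
        if k=="stand":
            top=m&(h>.022)&(h<.036); tip=m&(h>.045)
            print(n,k,"tbl",np.median(h[m&(h<.015)]),"ledge",np.median(h[top]),rect(p[top][:,:2]))
            l,cc,st,ce=cv2.connectedComponentsWithStats(tip.astype(np.uint8))
            for i in range(1,l): print("  tip",ce[i].round(1),st[i,4],p[cc==i].mean(0).round(4),p[cc==i][:,2].max().round(3))
        else:
            w=m&(im.min(-1)>150)
            w2=w&(h<.02)
            print(n,k,"z",np.median(h[w2]).round(4),rect(p[w2][:,:2]),"onplane",rect(onplane(d,np.argwhere(w2)[:,::-1],.006)[:,:2]))
            bar=m&(h>.04)&(h<.06); print("  bar",bar.sum(),p[bar].mean(0).round(4) if bar.any() else"",rect(p[bar][:,:2]) if bar.sum()>4 else "")
    if n=="top":
        cv2.imwrite("pics/crop0.png",cv2.resize(d["image"][85:220,210:500],None,fx=2.7,fy=2.7,interpolation=cv2.INTER_CUBIC))
E
```

```text
top long z 0.0051 (array([533.6, 283.2]), array([204.5,  93.1]), 8.48) onplane (array([532.5, 281.7]), array([201.6,  92. ]), 8.52)
  bar 255 [0.5303 0.2816 0.0494] (array([531.4, 282.5]), array([101.8,  14.4]), 8.42)
top short z 0.0053 (array([ 469.3, -298.9]), array([142.5,  96.6]), 11.69) onplane (array([ 468.3, -297. ]), array([141.4,  91.7]), 11.63)
  bar 169 [ 0.4669 -0.2946  0.049 ] (array([ 467.2, -295.6]), array([58.5, 15.6]), 10.3)
top stand tbl 0.0028885482532395867 ledge 0.02921156103477196 (array([574.7, -19.7]), array([202. ,  90.4]), 0.57)
  tip [366.  99.] 1 [0.3275 0.0954 0.9555] 0.955
  tip [344. 102.] 1 [0.3275 0.0954 0.9555] 0.955
  tip [362.  107.7] 26 [ 0.647  -0.0176  0.0565] 0.064
  tip [353. 108.] 1 [0.3275 0.0954 0.9555] 0.955
  tip [386. 111.] 1 [0.3275 0.0954 0.9555] 0.955
  tip [358. 121.] 1 [0.3275 0.0954 0.9555] 0.955
  tip [343. 133.] 1 [0.3275 0.0954 0.9555] 0.955
  tip [361. 136.] 1 [0.3275 0.0954 0.9555] 0.955
  tip [365. 136.] 1 [0.3275 0.0954 0.9555] 0.955
  tip [376. 138.] 1 [0.3275 0.0954 0.9555] 0.955
  tip [338. 140.] 1 [0.3275 0.0954 0.9555] 
[... 2023 characters left out ...]
0.1447  1.0071] 1.007
  tip [265. 267.] 1 [ 0.9842 -0.1447  1.0071] 1.007
  tip [306. 269.] 1 [ 0.9842 -0.1447  1.0071] 1.007
  tip [272. 275.] 1 [ 0.9842 -0.1447  1.0071] 1.007
  tip [303. 277.] 1 [ 0.9842 -0.1447  1.0071] 1.007
  tip [311.  279.5] 26 [ 0.6524 -0.0215  0.0578] 0.067
  tip [332. 276.] 1 [ 0.9842 -0.1447  1.0071] 1.007
  tip [288. 279.] 1 [ 0.9842 -0.1447  1.0071] 1.007
  tip [286. 285.] 1 [ 0.9842 -0.1447  1.0071] 1.007
  tip [333. 284.] 1 [ 0.9842 -0.1447  1.0071] 1.007
  tip [332. 287.] 1 [ 0.9842 -0.1447  1.0071] 1.007
  tip [304. 296.] 1 [ 0.9842 -0.1447  1.0071] 1.007
  tip [280. 302.] 1 [ 0.9842 -0.1447  1.0071] 1.007
  tip [314. 305.] 1 [ 0.9842 -0.1447  1.0071] 1.007
```

View pics/crop0.png

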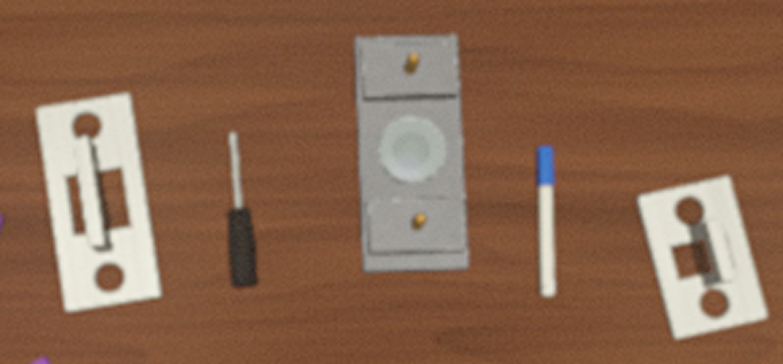

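The crop confirms it. The long template is at left (crop ~(98,203)), bare metal with a long bar. I measure 204 x 93 mm, with a 102 mm bar at (0.532, 0.2825) and yaw 8.45°. The right-hand plate measures 141 x 91 mm, so it is the short one. The stand is at (0.575, -0.0205) with yaw 0.57°, and its post spacing is 149 mm as expected. Now I'll grasp.

```bash
cat >> meas.py <<'E'
def R(deg):
    c,s=np.cos(np.radians(deg)),np.sin(np.radians(deg))
    return np.array([[c,s,0],[s,-c,0],[0,0,-1.]])
E
python3 - <<'E'
from cell import manip, telemetry, imaging
from meas import *
g=manip.grip_point_offset; r=R(8.45); x,y=.532,.2825
def st(t):
    s=telemetry.state(); print(t,round(s["time_s"],2),np.round(s["ee_pos"],4),np.round(s["wrist_force"],1),np.round(s["wrist_torque"],2),round(s["width"],4),np.round(s["grip_force"],1))
manip.move_to([x,y,.12+g],r); st("pre")
print(manip.move_l([x,y,.043+g],vel=.1,guard=15)); st("down")
manip.gripper_to(0.0,60); st("grip")
manip.move_l([x,y,.063+g],vel=.08); st("lift20")
manip.move_l([x,y,.17+g],vel=.15); st("lift")
d=imaging.get_image("scene"); cv2.imwrite("pics/lift.png",cv2.resize(d["image"][100:320,220:520],None,fx=2,fy=2))
E
```

```text
pre 3.57 [0.5325 0.2816 0.2748] [-0.4 -0.3  0.7] [-0.03  0.01 -0.01] 0.0852 0.0
False
down 4.48 [0.5323 0.2826 0.1982] [-1.   0.7  0.2] [-0.02  0.   -0.05] 0.0858 0.0
grip 5.13 [0.5321 0.2825 0.198 ] [ 0.7 -0.   2.9] [-0.03  0.04 -0.02] 0.0129 59.2
lift20 5.53 [0.5322 0.2826 0.2184] [ 0.4 -0.5 -2.4] [-0.04  0.01 -0.  ] 0.0128 58.4
lift 6.4 [0.5315 0.2823 0.3238] [-0.4  0.1 -2.8] [-0.01 -0.01 -0.02] 0.0131 58.4
```

View pics/lift.png

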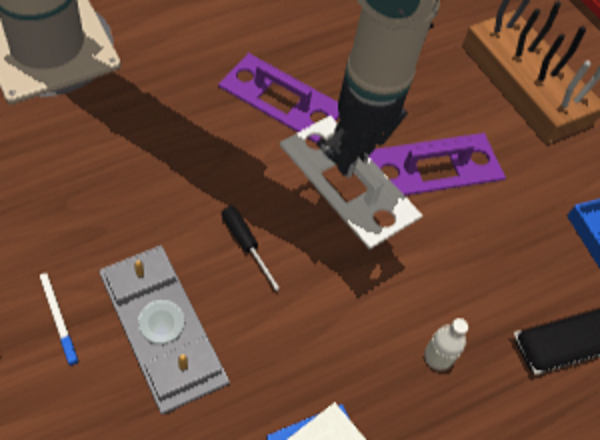

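The template is held level by the bar (crop ~(350,185)), and the stand is clear at crop (165,325). I'll carry it over the stand and check from there.

```bash
python3 - <<'E'
from cell import manip, telemetry, imaging
from meas import *
g=manip.grip_point_offset; r=R(.57); x,y=.575,-.0206
manip.move_to([x,y,.17+g],r)
manip.move_l([x,y,.128+g],vel=.1); manip.hold(.3)
s=telemetry.state(); print(s["time_s"],s["ee_pos"].round(4) if hasattr(s["ee_pos"],'round') else s["ee_pos"],np.round(s["wrist_torque"],2))
outs=[]
for n in("scene","top"):
    d=imaging.get_image(n); np.savez(n+"1.npz",**d); P=cloud(d); h=P[...,2]
    m=(h>.078)&(h<.098)&(abs(P[...,0]-x)<.13)&(abs(P[...,1]-y)<.08)
    m=cv2.morphologyEx(m.astype(np.uint8),cv2.MORPH_OPEN,np.ones((3,3)))>0
    A=np.c_[P[m][:,:2]-[x,y],np.ones(m.sum())]; co=np.linalg.lstsq(A,h[m],rcond=None)[0]
    print(n,m.sum(),rect(P[m][:,:2]),"plane",co.round(4))
    v,u=np.argwhere(m).mean(0).astype(int); outs.append(cv2.resize(d["image"][v-60:v+60,u-75:u+75],(400,320),interpolation=cv2.INTER_CUBIC))
cv2.imwrite("pics/hover.png",np.hstack(outs))
E
```

```text
8.4833 [ 0.5752 -0.0206  0.2833] [ 0.    0.06 -0.07]
scene 1145 (array([576.8, -22.2]), array([200.7,  90.1]), 0.79) plane [ 0.0005 -0.0028  0.0921]
top 1426 (array([575.2, -20.2]), array([200.4,  90.4]), 0.45) plane [0.0013 0.0001 0.0904]
```

View pics/hover.png

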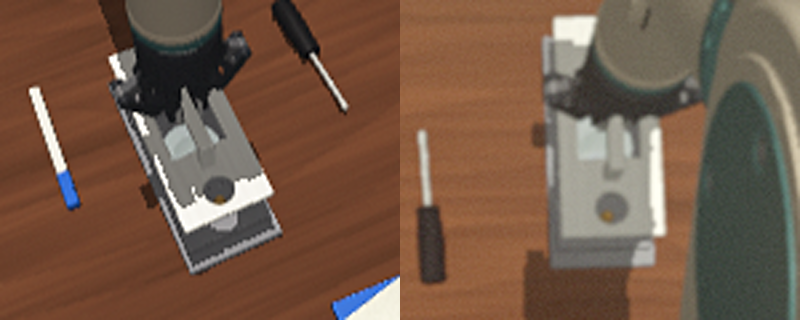

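The plate is level over the stand and a brass tip shows inside the hole in both views (crop (218,198) and (610,212)). Comparing plate and stand within each camera gives an offset of about (+1, -0.6) mm. I'll correct that and lower under guard.

```bash
python3 - <<'E'
from cell import manip, telemetry, imaging
from meas import *
g=manip.grip_point_offset; x,y=.574,-.020
def st(t):
    s=telemetry.state(); print(t,round(s["time_s"],2),np.round(s["ee_pos"],4),"grip z",round(s["ee_pos"][2]-g,4),np.round(s["wrist_force"],1),np.round(s["wrist_torque"],2),round(s["width"],4))
manip.move_l([x,y,.120+g],vel=.05)
print(manip.move_l([x,y,.080+g],vel=.05,guard=10)); st("near")
print(manip.move_l([x,y,.069+g],vel=.015,guard=10)); st("touch")
for n in("scene","top"):
    d=imaging.get_image(n); P=cloud(d); h=P[...,2]
    m=(h>.031)&(h<.042)&(abs(P[...,0]-x)<.13)&(abs(P[...,1]-y)<.08)
    m=cv2.morphologyEx(m.astype(np.uint8),cv2.MORPH_OPEN,np.ones((3,3)))>0
    A=np.c_[P[m][:,:2]-[x,y],np.ones(m.sum())]; print(n,m.sum(),rect(P[m][:,:2]),np.linalg.lstsq(A,h[m],rcond=None)[0].round(4))
    if n=="scene":cv2.imwrite("pics/seat.png",cv2.resize(d["image"][190:330,230:370],(560,560),interpolation=cv2.INTER_CUBIC))
E
```

```text
False
near 9.84 [ 0.5742 -0.02    0.2349] grip z 0.0802 [ 0.5 -0.  -2.3] [ 0.05  0.01 -0.05] 0.0128
True
touch 10.36 [ 0.5741 -0.02    0.228 ] grip z 0.0733 [-1.7  0.1  3.8] [0.02 0.13 0.  ] 0.013
scene 1031 (array([575.2, -21.6]), array([200.8,  90.2]), 0.38) [ 0.0003 -0.0035  0.0368]
top 1234 (array([574.1, -19.3]), array([200.4,  90.5]), 0.54) [ 0.0004 -0.0021  0.0354]
```

View pics/seat.png

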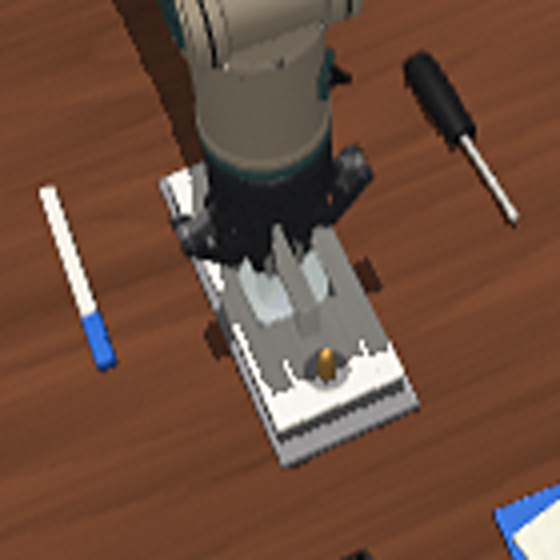

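The post stands through the hole (crop (325,365)). The plate top is at 36 mm and level, and the handle is at 73.3 mm against 73 mm expected, so it is home. I'll release and retreat.

```bash
python3 - <<'E'
from cell import manip, telemetry, imaging
from meas import *
g=manip.grip_point_offset; x,y=.574,-.020
manip.gripper_to(.06)
manip.move_l([x,y,.12+g],vel=.06); manip.move_l([x,y,.2+g],vel=.15)
q=np.array(telemetry.state()["joints"]); q[0]+=.8; manip.move_j(q); manip.hold(.3)
outs=[]
for n in("scene","top"):
    d=imaging.get_image(n); P=cloud(d); h=P[...,2]
    m=(h>.031)&(h<.042)&(abs(P[...,0]-x)<.13)&(abs(P[...,1]-y)<.08)
    m=cv2.morphologyEx(m.astype(np.uint8),cv2.MORPH_OPEN,np.ones((3,3)))>0
    A=np.c_[P[m][:,:2]-[x,y],np.ones(m.sum())]; print(n,m.sum(),rect(P[m][:,:2]),np.linalg.lstsq(A,h[m],rcond=None)[0].round(4))
    v,u=np.argwhere(m).mean(0).astype(int); outs.append(cv2.resize(d["image"][v-60:v+60,u-75:u+75],(400,320),interpolation=cv2.INTER_CUBIC))
cv2.imwrite("pics/end.png",np.hstack(outs)); s=telemetry.state(); print(s["time_s"],np.round(s["wrist_force"],1),np.round(s["ee_pos"],3))
E
```

```text
scene 1592 (array([575.2, -21.2]), array([201.1,  90.9]), 0.66) [0.0013 0.0005 0.0369]
top 1879 (array([574.3, -19.4]), array([200.7,  90.6]), 0.7) [0.0004 0.0007 0.0354]
14.6333 [ 0.2 -0.6  0.8] [ 0.386 -0.425  0.354]
```

View pics/end.png

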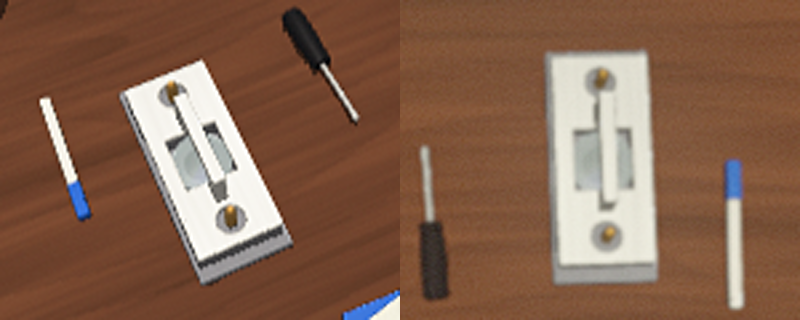

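Both posts stand centrally through the holes (crop (172,92)/(230,215) and (601,80)/(607,235)). The plate is flat at 36 mm and the robot is clear.

```bash
python3 -c "
from cell import sign_off
print(sign_off())"
```

```text
the job is handed in; nothing more can be done
None
```

The long template lies flat and fully home on the stand with both posts through its holes, released at about 14.6 s of the 42 s limit; the short and purple templates were not touched, and the job is handed in.

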